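# Close the tea box: inner flap, then cover

### The job

Close the open wooden tea box on the worktop: push its upright inner flap down flat over the tea sachets first, then swing the cover over and push it fully shut. Do it with gentle pushes of the fingertips, without slamming the cover; do not lift the box or shift it from its place, and leave the mug and the two jars beside it standing where they are.

Things in the scene. Friction and masses are not known exactly. Their poses are not given: they have to be found in the camera images.
- tea_box: Open wooden tea box, loose, 2 kg, rubber feet, 220 (own x) x 190 (own y) x 85 mm (z), walls 8 mm; origin at the centre of its underside, z up. The cover is hinged on the rim of the +y wall, the inner flap inside the -y wall; both hinge lines run along x. At yaw 0 the +y wall is on the robot's left; yaw varies from -0.65 to 0.4 rad.
- cover (a joint): Cover angle, rad: 0 = shut, flat on the rim; 1.57 = upright; begins leaning back at 1.8 to 2.05 (stop 2.15). Wooden panel 226 mm (along x) x 194 mm, 12 mm thick, 0.25 kg, small brass pull at the middle of the free edge. Stiff hinge: stays where it is left, does not fall; 1 to 4 N at the free edge moves it. It cannot pass the flap while that stands up.
- flap (a joint): Inner flap angle, rad: 0 = flat on its ledges inside the box, top face 9 mm below the rim; 1.57 = upright; begins at 1.35 to 1.6. Thin wooden leaf 200 mm (along x) x 125 mm, 6 mm thick, 0.09 kg, with a finger notch 42 mm wide, 17 mm deep in the middle of its free edge. Stiff hinge: stays where it is left; under 2 N at the free edge moves it.
- cover_edge (a point): Middle of the cover's free edge, on its outer face.
- cover_hinge (a point): Middle of the cover's hinge line, at (0, 95, 85) mm in the box frame. At cover angle a the free edge lies at y = 95 - 190 cos a, z = 85 + 190 sin a on the inner face; the outer face is 12 mm beyond (away from the flap when open, on top when shut).
- flap_edge (a point): Middle of the line of the flap's free edge (inside the notch, so no wood there), level with the face that is up when flat.
- flap_hinge (a point): Middle of the flap's hinge line, at (0, -84, 70) mm in the box frame. At flap angle a the free edge lies at y = -84 + 125 cos a, z = 70 + 125 sin a on the underside; the other face, which looks away from the cover when upright and up when flat, is 6 mm beyond.
- mug_1: White mug with a small leaf pattern, 82 x 112 x 94 mm, standing beside the box on the flap's side; origin at the centre of its underside.
- spice_jar_1: Glass spice jar with a green cap, 46 mm across, 106 mm high, beside the box on the flap's side; origin at the centre of its underside.
- jar_1: Jar with a red lid, 65 mm across, 100 mm high, on the hinge side of the box, partly under the leaning cover; origin at the centre of its underside.
Things that resemble listed ones, but are neither listed nor needed, are in the scene too. What is shaped like the spice_jar_1 but turquoise or yellow is not meant.

How it is judged:
On the way, in this order (a step that is already met when the one before it is completed fails the run):
1. the flap is folded down flat (within 0.09 rad) while the cover is still open (value of joint flap below 0.09 rad and value of joint cover above 1 rad), for 0.2 s.
2. the cover is fully shut (within 0.05 rad) over the folded flap (value of joint cover below 0.05 rad and value of joint flap below 0.09 rad), for 0.2 s.
At the end, for the whole second after the job is handed in: The cover is shut within 0.05 rad and the flap under it flat within 0.09 rad; the box stands at rest within 20 mm of where it was, and the mug and both jars stand upright within 20 mm of where they were (all of step 2 and distance of each of tea_box, mug_1, spice_jar_1, jar_1 from where it was at the start of the episode below 0.02 m and linear speed of tea_box below 0.02 m/s and angle between tea_box's own z axis and vertical below 0.05 rad and angle between each of mug_1, spice_jar_1, jar_1's own z axis and vertical below 0.1 rad); the robot touches nothing.
It fails at once if the cover is brought down below 0.9 rad while the flap still stands (value of joint cover below 0.9 rad and value of joint flap above 0.3 rad).
It fails at once if the cover is slammed (faster than 2.5 rad/s in the last 0.3 rad) (value of joint cover below 0.3 rad and velocity of joint cover below -2.5 rad/s).
It fails at once if the box is lifted or tipped, or shifted by more than 20 mm (height (world z) of tea_box above 0.012 m or angle between tea_box's own z axis and vertical above 0.12 rad or distance of tea_box from where it was at the start of the episode above 0.02 m).
It fails at once if the fingers press or grip the box, flap or cover hard, with more than 100 N summed over the contact points (contact force between the fingers and tea_box above 100 N).
It fails at once if the mug or a jar is moved by more than 20 mm or tipped (distance of any of mug_1, spice_jar_1, jar_1 from where it was at the start of the episode above 0.02 m or angle between any of mug_1, spice_jar_1, jar_1's own z axis and vertical above 0.3 rad).
It also fails if it takes over 53 s, if anything falls off the work surface, if the arm or the gripper's body presses on something with over 40 N, if the wrist force passes 120 N, or if a joint passes its speed limit or range.

### The arm

A 7-joint arm with a two-finger parallel gripper is mounted at the origin on a cart in front of the work surface, level with it; the furniture and walls round the work are solid. World frame = base frame: x ahead of the robot, y to its left, z up, the work surface at z = 0. Lengths are in m, angles in rad, forces in N, time in s.
With the tool pointing down it reaches from about 0.425 to 0.875 m from the base axis. Payload 4.7 kg.
Tool frame: the origin (TCP) lies at the very end of the fingers, on their centre line; the grasp point (between the pads) lies 19 mm behind it (grip_point_offset is the distance from the TCP to the grasp point, in m); x points along the fingers, z is the direction in which the jaws open and shut, and the axes are right-handed (so a half turn about x gives the same grasp; the last joint's range is limited). The gripper opens to 87 mm and grips with 3 to 60 N. Pads are 19 mm wide; open, the fingers measure 117 mm over their backs; the gripper's body (75 mm by 190 mm) begins 51 mm behind the grasp point.
Start: joints at [1.221, 0.321, -0.07, 1.45, 0.023, 1.371, -0.057], TCP at [0.231, -0.607, 0.223] pointing down, gripper open.
Joint ranges: [-2.86, 2.86], [-0.3, 2.09], [-1.38, 1.24], [0.06, 2.45], [-1.56, 4.7], [0.09, 2.05], [-2.69, 2.69]. Speed limits (rad/s): [2.57, 2.57, 3.14, 3.14, 3.14, 3.14, 3.14].

### API

Orientations are given as a rotation vector (axis times angle).
In Python, from bench import get_state, get_image, calibration, close_job, grip_point_offset gives the robot as it stands.
- The arm moves only by the tool play_rows, never from a script. Its argument "targets" is a list of rows, each an object with "claw": the closure, from 0 (fully open) to 1 (shut); "linear": the shift along the tool's x, y, z as a fraction of full scale, a list of three; "rotation": the turn, a rotation vector about the tool's x, y, z as a fraction of full scale, a list of three. In form: [{"claw": claw, "linear": [x, y, z], "rotation": [wx, wy, wz]}, ...]. A call has 1 to 10 rows; each row shifts and turns the pose as measured when the row begins, along the tool's axes as they then stand; what a row does not reach is not made up. Full scale, the value 1, is 2.5 cm for a shift and 90 degrees for a turn. A row lasts 1/12 s, in which the tool goes at most 41.7 mm and 7.16 degrees, less where a joint would pass 70% of its speed; a pose out of reach is approached as far as the arm can. A call with a number of a shift or a turn outside -1 to 1 is refused whole. A call with a gripper value outside its range is refused whole. The fingers move at their own pace and stop on an object; "newtons" is the grip in N (left out, the last holds). Time passes only in rows, so rows that do not move let the fingers close. It gives the time, the measured TCP pose, the force and the opening at its end, in the units of the state.
- get_state(): the state, without advancing time (a new reading comes with each control period).
- get_image(name): name is "scene" or "top"; returns the picture (420x560x3 uint8, blue, green, red); there is no depth.
- calibration(name): a dict with "fx", "fy", "cx", "cy" (pixels), "dist_coeffs" ([k1, k2, p1, p2, k3] as OpenCV has them; the pictures are not rectified), "rvec" (rotation vector, rad) and "tvec" (3), from world to camera coordinates, as OpenCV has them. Camera axes: x right, y down, z forward; pixel columns grow to the right and rows downward; lengths in m; the calibration is good to about 2 mm. A picture is of the moment at which its call begins. calibration takes no time and is no camera call.
- close_job(): hands the job in, once; it reports no verdict.
The state is a dict: "time": time; "joint_positions": joint angles; "qd": joint speeds; "joint_torque": joint torques, N m; "position": TCP position; "tool_rot": TCP orientation; "ft_force": force on the tool from outside, world axes, zero at the start; "torque": the same for the moment, N m; "grip_width": opening from 0.0 (shut) to 1.0 (fully open).
Only numpy, scipy, OpenCV 4.12 (cv2) and the standard library are available. Lean on these libraries where they do the work, as an engineer would, in place of code of your own. Each camera call takes 0.05 s, during which the arm holds its last target. There are 200 camera calls.

## Working session

There is one attempt and no reset: what is moved stays moved. The work goes in short steps, Python scripts to look and compute and a tool call to move; the robot and the scene stay as the last step left them, time stands still between calls to the robot, and variables do not carry over. Pictures are saved under pics/ and viewed, about 8 in all and at most 12, crops included, and the job is handed in when it is done.

Besides the shell and the picture viewer there is one more tool, called after "Request:" as a command line: name --argument value ..., lists and objects as JSON in quotes. play_rows: Moves the arm, as the interface text tells. Shift numbers are shares of 2.5 cm and turn numbers shares of 90 degrees, none past 1 either way. Its arguments: {"type":"object","properties":{"targets":{"type":"array"},"newtons":{"type":"number"}},"required":["targets"]}

```bash
mkdir -p pics
cat > h.py <<'E'
import numpy as np, cv2
from bench import *
def snap(n,f):
    im=get_image(n); cv2.imwrite(f'pics/{f}.png',im); return im
def ray(n,uv):
    c=calibration(n); K=np.array([[c['fx'],0,c['cx']],[0,c['fy'],c['cy']],[0,0,1.]])
    p=cv2.undistortPoints(np.array(uv,float).reshape(-1,1,2),K,np.array(c['dist_coeffs'],float))[:,0]
    R=cv2.Rodrigues(np.array(c['rvec'],float))[0]; t=np.array(c['tvec'],float).ravel()
    return -R.T@t,(np.c_[p,np.ones(len(p))])@R
def plane(n,uv,z):
    o,d=ray(n,uv); return o+d*((z-o[2])/d[:,2])[:,None]
def proj(n,P):
    c=calibration(n); K=np.array([[c['fx'],0,c['cx']],[0,c['fy'],c['cy']],[0,0,1.]])
    return cv2.projectPoints(np.array(P,float).reshape(-1,1,3),np.array(c['rvec'],float),np.array(c['tvec'],float),K,np.array(c['dist_coeffs'],float))[0][:,0]
E
python3 - <<'E'
from h import *
a=snap('scene','s0');b=snap('top','t0')
s=get_state();print(s)
for n in('scene','top'):print(n,ray(n,[[280,210]]))
E
```

```text
{'time': 0.1, 'joint_positions': array([ 1.22112037,  0.32176549, -0.07009858,  1.45156051,  0.02259567,
        1.37082082, -0.05689039]), 'qd': array([-1.49097744e-04, -8.35817103e-04, -1.07413362e-03, -2.00731959e-03,
        5.61963007e-05, -1.65799155e-03, -2.31386420e-04]), 'joint_torque': array([ 3.62152678e-04, -4.92571843e+01, -4.05646591e-01, -3.13397813e+01,
       -6.43079868e-02,  3.95189342e-02,  1.02325166e-04]), 'position': array([ 0.23105644, -0.60700275,  0.22155644]), 'tool_rot': array([ 0.93812639,  1.36117748, -0.93658901]), 'ft_force': array([-0.38456055, -0.54311338,  0.20769139]), 'torque': array([-0.0017402 , -0.01416552,  0.01898849]), 'grip_width': 1.0063830288576807}
scene (array([0.65244068, 0.61930498, 1.25442808]), array([[-0.12989837, -0.46176671, -0.87757062]]))
top (array([ 0.31876573, -0.03117261,  1.3086119 ]), array([[ 0.14197255, -0.01673708, -0.98998063]]))
```

View pics/s0.png

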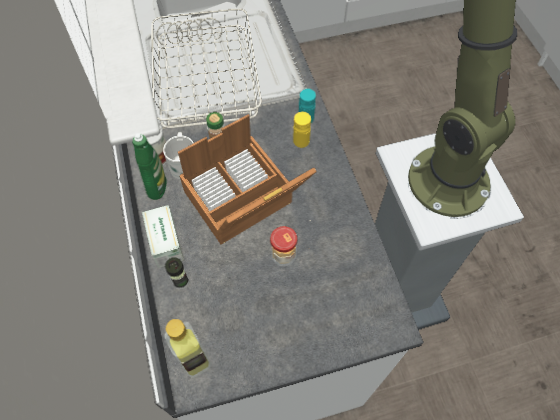

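View pics/t0.png

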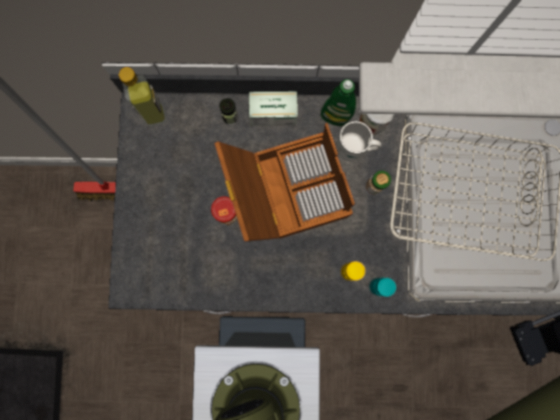

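The scene view shows the box at about (235,190), with its flap standing on the upper-left side and its cover leaning back at lower right. Around it are the red-lid jar (284,243), the green-cap jar (214,122) and the mug (178,150). In the top view they sit at box (300,185), red jar (224,209), green cap (381,180) and mug (356,138). The yellow (355,271) and turquoise (386,287) lookalikes are not meant. Next I'll enlarge both views to read the corners.

Run:
```python
from h import *
a=cv2.imread('pics/s0.png')[95:275,140:340];b=cv2.imread('pics/t0.png')[100:260,200:420]
a=cv2.resize(a,None,fx=3,fy=3,interpolation=3)[:600];b=cv2.resize(b,None,fx=3.6,fy=3.6,interpolation=3)
for im,s,o in((a,3,(140,95)),(b,3.6,(200,100))):
    for v in range(0,260,20):
        cv2.putText(im,str(o[0]+v),(int(v*s),8),0,.35,(0,255,255),1);cv2.line(im,(int(v*s),8),(int(v*s),14),(0,255,255),1)
        cv2.putText(im,str(o[1]+v),(0,int(v*s)+4),0,.35,(0,255,255),1)
cv2.imwrite('pics/s0c.png',a);cv2.imwrite('pics/t0c.png',b)
```

```text
(no output)
```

View pics/s0c.png

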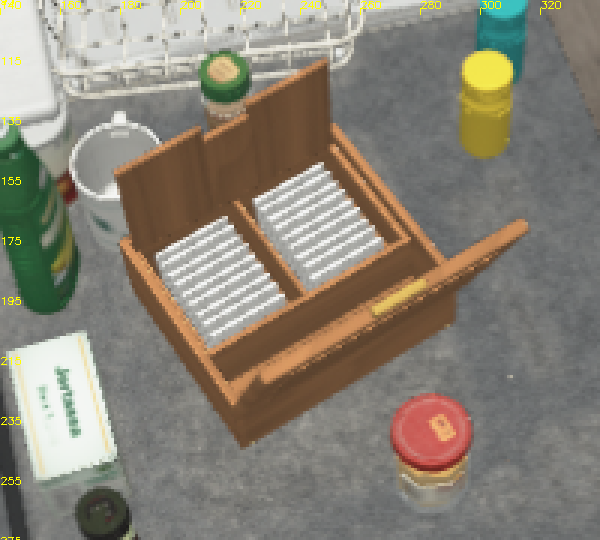

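View pics/t0c.png

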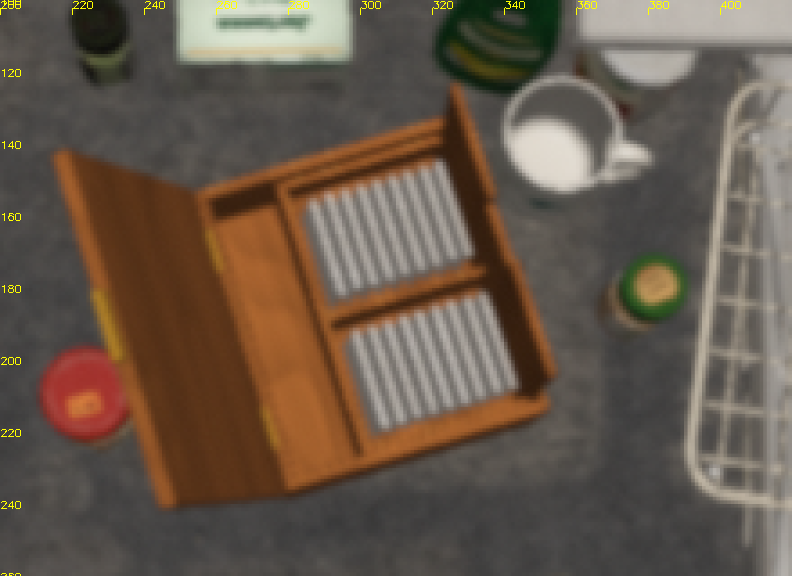

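```bash
cat >> h.py <<'E'
def tri(s,t):
    (o1,d1),(o2,d2)=ray('scene',[s]),ray('top',[t]); d1=d1[0]/np.linalg.norm(d1);d2=d2[0]/np.linalg.norm(d2)
    a=np.linalg.lstsq(np.c_[d1,-d2],o2-o1,rcond=None)[0]; p,q=o1+a[0]*d1,o2+a[1]*d2
    return (p+q)/2,np.linalg.norm(p-q)
E
python3 - <<'E'
from h import *
np.set_printoptions(precision=4,suppress=True)
T=plane('top',[[257,153],[280.5,236],[352,213],[323.6,134]],.085);print('top rim',T)
S=plane('scene',[[218,228],[181,176],[252,137]],.085);print('scene rim',S)
hf=(T[0]+S[0])/2;ff=(T[3]+S[1])/2; fn=(T[2]+S[2])/2; hn=T[1]
P=np.array([hf,hn,fn,ff]);L=np.array([[.11,.095],[-.11,.095],[-.11,-.095],[.11,-.095]])
# rigid 2D fit
m=P[:,:2].mean(0);U=P[:,:2]-m;yaw=np.arctan2((L[:,0]*U[:,1]-L[:,1]*U[:,0]).sum(),(L*U).sum())
R=np.array([[np.cos(yaw),-np.sin(yaw)],[np.sin(yaw),np.cos(yaw)]])
print('box',m,yaw,'res',P[:,:2]-(m+L@R.T))
def loc(p):return np.r_[R.T@(p[:2]-m),p[2]]
for nm,s,t in(('flapfar',(179.3,152.3),(326.4,123.6)),('flapnear',(249,115.7),(353.6,204)),('covfar',(228,220),(216.7,141.7)),('covnear',(315,169),(245.8,240.3))):
    p,e=tri(s,t);print(nm,p,e,'local',loc(p))
print('tops: mug,green,red',plane('top',[[356,137]],.094),plane('top',[[381.5,180]],.106),plane('top',[[223,209]],.1))
print(plane('scene',[[178,150]],.094),plane('scene',[[214.5,120]],.106),plane('scene',[[284,239]],.1))
print('tcp px',proj('top',[get_state()['position']]), cv2.Rodrigues(get_state()['tool_rot'])[0])
E
```

```text
top rim [[ 0.6381  0.0079  0.085 ]
 [ 0.4298 -0.054   0.085 ]
 [ 0.4897 -0.23    0.085 ]
 [ 0.6903 -0.1595  0.085 ]]
scene rim [[ 0.6363  0.01    0.085 ]
 [ 0.6942 -0.1607  0.085 ]
 [ 0.4897 -0.2283  0.085 ]]
box [ 0.5622 -0.1086] 0.3160646762726155 res [[-0.0001 -0.0069]
 [ 0.0016 -0.0015]
 [ 0.0025  0.0039]
 [-0.004   0.0045]]
flapfar [ 0.6819 -0.1545  0.1945] 0.00031967003336443175 local [ 0.0995 -0.0808  0.1945]
flapnear [ 0.4954 -0.2165  0.1911] 0.00018708443142176394 local [-0.0971 -0.0818  0.1911]
covfar [0.6151 0.09   0.2625] 0.0008326730552254205 local [0.112  0.1723 0.2625]
covnear [0.4042 0.0216 0.2625] 0.0016781440579635841 local [-0.1098  0.1729  0.2625]
tops: mug,green,red [[ 0.6812 -0.24    0.094 ]] [[ 0.5697 -0.2998  0.106 ]] [[0.4923 0.0878 0.1   ]]
[[ 0.6864 -0.2358  0.094 ]] [[ 0.5744 -0.2953  0.106 ]] [[0.4939 0.0889 0.1   ]]
tcp px [[536.6881 325.9737]] [[-0.0007  0.9345  0.3559]
 [ 0.0016  0.3559 -0.9345]
 [-1.     -0.0001 -0.0018]]
```

The box centre is at (0.562, -0.109) with yaw 0.316. The flap stands at about 1.53 rad and the cover at about 1.99 rad. I'll raise the arm first, then travel.

Request:
play_rows --targets '[{"claw": 1,"linear": [-1,0,0],"rotation": [0,0,0]},{"claw": 1,"linear": [-1,0,0],"rotation": [0,0,0]},{"claw": 1,"linear": [-1,0,0],"rotation": [0,0,0]},{"claw": 1,"linear": [-1,0,0],"rotation": [0,0,0]},{"claw": 1,"linear": [0,1,-0.5],"rotation": [0,0,0]},{"claw": 1,"linear": [0,1,-0.5],"rotation": [0,0,0]},{"claw": 1,"linear": [0,1,-0.5],"rotation": [0,0,0]},{"claw": 1,"linear": [0,1,-0.5],"rotation": [0,0,0]},{"claw": 1,"linear": [0,1,-0.5],"rotation": [0,0,0]},{"claw": 1,"linear": [0,1,-0.5],"rotation": [0,0,0]}]'

```text
time: 0.93
position: [0.3394, -0.4839, 0.3185]
tool_rot: [0.955, 1.369, -0.95]
ft_force: [0.3, 0.1, 0.4]
grip_width: 0.326
```

Request:
play_rows --targets '[{"claw": 1,"linear": [0,1,-0.5],"rotation": [0,0,0]},{"claw": 1,"linear": [0,1,-0.5],"rotation": [0,0,0]},{"claw": 1,"linear": [0,1,-0.5],"rotation": [0,0,0]},{"claw": 1,"linear": [0,1,-0.5],"rotation": [0,0,0]},{"claw": 1,"linear": [0,1,-0.5],"rotation": [0,0,0]},{"claw": 1,"linear": [0,1,-0.5],"rotation": [0,0,0]},{"claw": 1,"linear": [0,1,-0.5],"rotation": [0,0,0]},{"claw": 1,"linear": [0,1,-0.5],"rotation": [0,0,0]},{"claw": 1,"linear": [0,1,-0.5],"rotation": [0,0,0]},{"claw": 1,"linear": [0,1,-0.5],"rotation": [0,0,0]}]'

```text
time: 1.77
position: [0.5381, -0.269, 0.3142]
tool_rot: [0.957, 1.376, -0.952]
ft_force: [0.4, 0.5, 0.6]
grip_width: 0.004
```

Request:
play_rows --targets '[{"claw": 1,"linear": [0,0,0],"rotation": [-0.08,0,0]},{"claw": 1,"linear": [0,0,0],"rotation": [-0.08,0,0]},{"claw": 1,"linear": [0,0,0],"rotation": [-0.08,0,0]},{"claw": 1,"linear": [0,0,0],"rotation": [-0.08,0,0]},{"claw": 1,"linear": [0,0,0],"rotation": [-0.08,0,0]},{"claw": 1,"linear": [0,0,0],"rotation": [-0.08,0,0]},{"claw": 1,"linear": [0,0,0],"rotation": [-0.08,0,0]},{"claw": 1,"linear": [0,0,0],"rotation": [-0.08,0,0]},{"claw": 1,"linear": [0,0,0],"rotation": [-0.08,0,0]},{"claw": 1,"linear": [0,0,0],"rotation": [-0.08,0,0]}]'

```text
time: 2.6
position: [0.5426, -0.256, 0.3075]
tool_rot: [-0.004, 1.594, 0.044]
ft_force: [0.2, -0.4, -0.5]
grip_width: 0.004
```

```bash
cat >> h.py <<'E'
M=np.array([.5622,-.1086]);YAW=.316
RB=np.array([[np.cos(YAW),-np.sin(YAW)],[np.sin(YAW),np.cos(YAW)]])
def st():
    s=get_state();p=s['position'];R=cv2.Rodrigues(s['tool_rot'])[0]
    B=np.eye(3);B[:2,:2]=RB
    Rt=np.c_[[0,0,-1.],B[:,1],B[:,0]]
    rv=cv2.Rodrigues(R.T@Rt)[0].ravel()
    print('t %.2f'%s['time'],'local',np.r_[RB.T@(p[:2]-M),p[2]].round(4),'rot left (fraction)',(rv/(np.pi/2)).round(3),'f',s['ft_force'].round(1),'g',round(s['grip_width'],2),'q',s['joint_positions'].round(2))
    return R
E
python3 -c "
from h import *
st()"
```

```text
t 2.60 local [-0.0644 -0.134   0.3075] rot left (fraction) [-0.182 -0.012 -0.018] f [ 0.2 -0.4 -0.5] g 0.0 q [ 0.81  0.25 -0.5   1.4   0.1   1.55  0.35]
```

Request:
play_rows --targets '[{"claw": 1,"linear": [0,0,0.2],"rotation": [-0.07,-0.005,-0.01]},{"claw": 1,"linear": [0,0,0.2],"rotation": [-0.07,-0.005,-0.01]},{"claw": 1,"linear": [0,0,0.2],"rotation": [-0.04,0,0]},{"claw": 1,"linear": [0.8,0,0],"rotation": [0,0,0]},{"claw": 1,"linear": [0.8,0,0],"rotation": [0,0,0]},{"claw": 1,"linear": [0,0,0],"rotation": [0,0,0]}]'

```text
time: 3.1
position: [0.5569, -0.2541, 0.264]
tool_rot: [-0.264, 1.561, 0.26]
ft_force: [-0.3, -0.3, -0.5]
grip_width: 0.004
```

```bash
python3 -c "
from h import *
st()"
```

```text
t 3.10 local [-0.0503 -0.1366  0.264 ] rot left (fraction) [ 0.011 -0.004  0.001] f [-0.3 -0.3 -0.5] g 0.0 q [ 0.82  0.27 -0.53  1.47  0.14  1.45  0.61]
```

Request:
play_rows --targets '[{"claw": 1,"linear": [0.9,0,0],"rotation": [0.005,0,0]},{"claw": 1,"linear": [0.9,0,0],"rotation": [0.005,0,0]},{"claw": 1,"linear": [0.9,0,0],"rotation": [0,0,0]},{"claw": 1,"linear": [0.7,0,0],"rotation": [0,0,0]},{"claw": 1,"linear": [0,0,0],"rotation": [0,0,0]}]'

```text
time: 3.52
position: [0.5566, -0.255, 0.1784]
tool_rot: [-0.251, 1.562, 0.245]
ft_force: [-1.7, -0.4, 0.6]
grip_width: 0.002
```

```bash
python3 -c "
from h import *
st()
b=snap('top','t1')[90:250,190:410];a=snap('scene','s1')[90:250,140:340]
cv2.imwrite('pics/m1.png',np.vstack([cv2.resize(b,(500,364)),cv2.resize(a,(500,400))])[:, :][:600] if 0 else np.hstack([cv2.resize(b,(400,291)),cv2.resize(a,(400,291))]))"
```

```text
t 3.52 local [-0.0508 -0.1374  0.1784] rot left (fraction) [-0.    -0.004  0.002] f [-1.7 -0.4  0.6] g 0.0 q [ 0.81  0.31 -0.52  1.59  0.17  1.29  0.58]
```

View pics/m1.png

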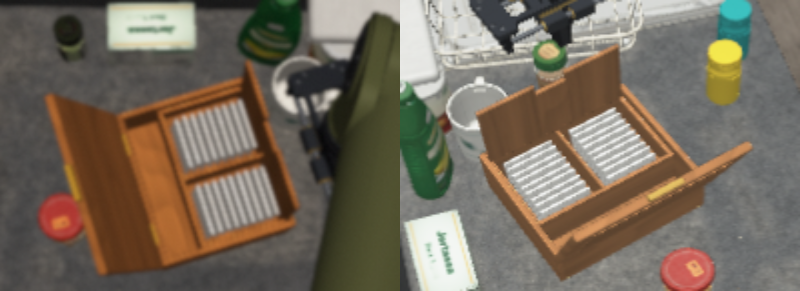

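The closed fingers are now behind the flap at crop (320,165), clear of the mug and jar. I'll start sweeping the flap.

Request:
play_rows --targets '[{"claw": 1,"linear": [0,0.6,0],"rotation": [0,0,0]},{"claw": 1,"linear": [0,0.5,0],"rotation": [0,0,0]},{"claw": 1,"linear": [0,0.5,0],"rotation": [0,0,0]},{"claw": 1,"linear": [0.0,0.5,0],"rotation": [0,0,0]},{"claw": 1,"linear": [0.0,0.5,0],"rotation": [0,0,0]},{"claw": 1,"linear": [0.15,0.4,0],"rotation": [0,0,0]},{"claw": 1,"linear": [0.2,0.4,0],"rotation": [0,0,0]}]'

```text
time: 4.2
position: [0.5339, -0.1691, 0.1807]
tool_rot: [-0.259, 1.547, 0.234]
ft_force: [-0.1, -0.1, -0.2]
grip_width: 0.003
```

```bash
python3 -c "
from h import *
st()"
```

```text
t 4.20 local [-0.0457 -0.0487  0.1807] rot left (fraction) [-0.001  0.004  0.011] f [-0.1 -0.1 -0.2] g 0.0 q [ 0.77  0.18 -0.58  1.73  0.12  1.24  0.48]
```

Request:
play_rows --targets '[{"claw": 1,"linear": [0.6,0.2,-0.1],"rotation": [0,0,0.01]},{"claw": 1,"linear": [0.5,0.2,-0.1],"rotation": [0,0,0]},{"claw": 1,"linear": [0.4,0.3,0],"rotation": [0,0,0]}]'

```text
time: 4.45
position: [0.5244, -0.1507, 0.1423]
tool_rot: [-0.25, 1.546, 0.248]
ft_force: [0.2, -0.1, 0.8]
grip_width: 0.006
```

```bash
python3 -c "
from h import *
st()"
```

```text
t 4.45 local [-0.049  -0.0282  0.1423] rot left (fraction) [0.001 0.007 0.002] f [ 0.2 -0.1  0.8] g 0.01 q [ 0.76  0.19 -0.58  1.81  0.11  1.17  0.46]
```

Request:
play_rows --targets '[{"claw": 1,"linear": [0.25,0.3,0],"rotation": [0,0.003,0]},{"claw": 1,"linear": [0.25,0.3,0],"rotation": [0,0.003,0]},{"claw": 1,"linear": [0.35,0.2,0],"rotation": [0,0,0]},{"claw": 1,"linear": [0.35,0.2,0],"rotation": [0,0,0]},{"claw": 1,"linear": [0.35,0.15,0],"rotation": [0,0,0]},{"claw": 1,"linear": [0.35,0.1,0],"rotation": [0,0,0]}]'

```text
time: 4.95
position: [0.5119, -0.117, 0.0872]
tool_rot: [-0.249, 1.559, 0.25]
ft_force: [-0.2, -0.7, 0.8]
grip_width: 0.006
```

```bash
python3 -c "
from h import *
st()"
```

```text
t 4.95 local [-0.0504  0.0077  0.0872] rot left (fraction) [ 0.001 -0.002 -0.001] f [-0.2 -0.7  0.8] g 0.01 q [ 0.72  0.22 -0.6   1.9   0.14  1.07  0.38]
```

Now down onto the ledges slowly, watching the force.

Request:
play_rows --targets '[{"claw": 1,"linear": [0.25,0.1,0],"rotation": [0,0,0]},{"claw": 1,"linear": [0.2,0,0],"rotation": [0,0,0]},{"claw": 1,"linear": [0.15,0,0],"rotation": [0,0,0]}]'

```text
time: 5.2
position: [0.5106, -0.1133, 0.0754]
tool_rot: [-0.25, 1.564, 0.25]
ft_force: [-18.7, 2.0, 50.8]
grip_width: 0.009
```

Request:
play_rows --targets '[{"claw": 1,"linear": [0.15,0,0],"rotation": [0,0,0]},{"claw": 1,"linear": [0.15,0,0],"rotation": [0,0,0]}]'

```text
time: 5.37
position: [0.5105, -0.1134, 0.0759]
tool_rot: [-0.252, 1.568, 0.247]
ft_force: [-10.7, 1.6, 26.9]
grip_width: 0.006
```

```bash
python3 -c "
from h import *
st()"
```

```text
t 5.37 local [-0.0506  0.0115  0.0759] rot left (fraction) [ 0.001 -0.008  0.001] f [-10.7   1.6  26.9] g 0.01 q [ 0.71  0.24 -0.6   1.91  0.16  1.05  0.36]
```

The flap is firmly on its ledges: the tip is at z 0.076, which is the flat height. I'll raise the arm, then view.

Request:
play_rows --targets '[{"claw": 1,"linear": [-0.5,0,0],"rotation": [0,0,0]},{"claw": 1,"linear": [-1,0,0.4],"rotation": [0,0,0]},{"claw": 1,"linear": [-1,0,0.4],"rotation": [0,0,0]},{"claw": 1,"linear": [-1,0,0.4],"rotation": [0,0,0]},{"claw": 1,"linear": [-1,0,0.4],"rotation": [0,0,0]},{"claw": 1,"linear": [-1,0,0.4],"rotation": [0,0,0]},{"claw": 1,"linear": [-1,0,0.4],"rotation": [0,0,0]},{"claw": 1,"linear": [-1,0,0.4],"rotation": [0,0,0]},{"claw": 1,"linear": [-1,0,0.4],"rotation": [0,0,0]},{"claw": 1,"linear": [-1,0,0.4],"rotation": [0,0,0]}]'

```text
time: 6.2
position: [0.5981, -0.0854, 0.3157]
tool_rot: [-0.245, 1.58, 0.244]
ft_force: [0.1, -1.2, 0.3]
grip_width: 0.006
```

```bash
python3 -c "
from h import *
st()
b=snap('top','t2')[90:250,190:410];a=snap('scene','s2')[90:250,140:340]
cv2.imwrite('pics/m2.png',np.hstack([cv2.resize(b,(400,291)),cv2.resize(a,(400,291))]))"
```

```text
t 6.20 local [0.0414 0.0109 0.3157] rot left (fraction) [-0.003 -0.014 -0.002] f [ 0.1 -1.2  0.3] g 0.01 q [ 0.6   0.27 -0.63  1.38  0.16  1.56  0.29]
```

View pics/m2.png

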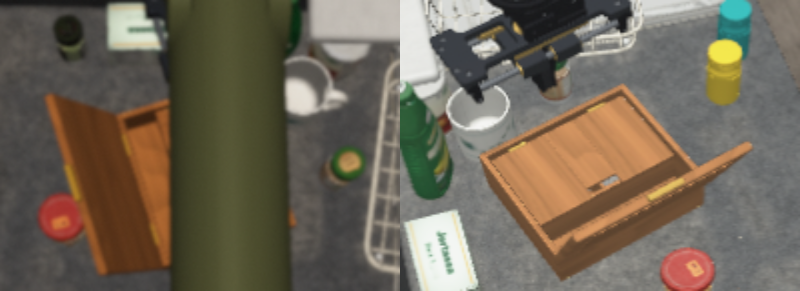

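The flap lies flat with its notch at crop (605,183), and the box, mug and jars look unmoved. Next I'll go over and behind the cover.

Request:
play_rows --targets '[{"claw": 1,"linear": [-0.4,0.8,0.1],"rotation": [0,-0.007,0]},{"claw": 1,"linear": [-0.3,1,0.1],"rotation": [0,-0.007,0]},{"claw": 1,"linear": [0,1,0],"rotation": [0,0,0]},{"claw": 1,"linear": [0,1,0],"rotation": [0,0,0]},{"claw": 1,"linear": [0,1,0],"rotation": [0,0,0]},{"claw": 1,"linear": [0,1,0],"rotation": [0,0,0]},{"claw": 1,"linear": [0,1,0],"rotation": [0,0,0]},{"claw": 1,"linear": [0,1,0],"rotation": [0,0,0]},{"claw": 1,"linear": [0,0.8,0],"rotation": [0,0,0]},{"claw": 1,"linear": [0,0,0],"rotation": [0,0,0]}]'

```text
time: 7.13
position: [0.5314, 0.1333, 0.3281]
tool_rot: [-0.236, 1.56, 0.245]
ft_force: [-0.5, -0.5, 0.9]
grip_width: 0.009
```

```bash
python3 -c "
from h import *
st()"
```

```text
t 7.13 local [0.0459 0.2395 0.3281] rot left (fraction) [-0.006 -0.001 -0.004] f [-0.5 -0.5  0.9] g 0.01 q [ 0.41  0.13 -0.77  1.51  0.08  1.54 -0.05]
```

Request:
play_rows --targets '[{"claw": 1,"linear": [1,0,0],"rotation": [0,0,0]},{"claw": 1,"linear": [1,0,0],"rotation": [0,0,0]},{"claw": 1,"linear": [1,0,0],"rotation": [0,0,0]},{"claw": 1,"linear": [0.9,-0.2,0],"rotation": [-0.005,0,0]},{"claw": 1,"linear": [0.2,-0.3,0],"rotation": [0,0,0]},{"claw": 1,"linear": [0,-0.5,0],"rotation": [0,0,0]}]'

```text
time: 7.63
position: [0.5344, 0.1137, 0.2195]
tool_rot: [-0.25, 1.56, 0.257]
ft_force: [-0.4, 0.1, 0.5]
grip_width: 0.007
```

```bash
python3 -c "
from h import *
st()"
```

```text
t 7.63 local [0.0426 0.2199 0.2195] rot left (fraction) [ 0.005 -0.002 -0.003] f [-0.4  0.1  0.5] g 0.01 q [ 0.43  0.17 -0.76  1.69  0.11  1.33 -0.02]
```

Request:
play_rows --targets '[{"claw": 1,"linear": [-0.3,-0.5,0.1],"rotation": [0,0,0]},{"claw": 1,"linear": [-0.3,-0.5,0.1],"rotation": [0,0,0]},{"claw": 1,"linear": [0,-0.5,0],"rotation": [0,0,0]},{"claw": 1,"linear": [0,-0.5,0],"rotation": [0,0,0]},{"claw": 1,"linear": [0,-0.5,0],"rotation": [0,0,0]},{"claw": 1,"linear": [0,-0.5,0],"rotation": [0,0,0]}]'

```text
time: 8.13
position: [0.568, 0.0383, 0.2425]
tool_rot: [-0.246, 1.552, 0.258]
ft_force: [-1.6, 2.3, 1.6]
grip_width: 0.011
```

```bash
python3 -c "
from h import *
st()"
```

```text
t 8.13 local [0.0511 0.1378 0.2425] rot left (fraction) [ 0.003  0.003 -0.005] f [-1.6  2.3  1.6] g 0.01 q [ 0.51  0.2  -0.71  1.61  0.12  1.38  0.11]
```

Request:
play_rows --targets '[{"claw": 1,"linear": [0.15,-0.5,0],"rotation": [0,0,0]},{"claw": 1,"linear": [0.15,-0.5,0],"rotation": [0,0,0]},{"claw": 1,"linear": [0.15,-0.5,0],"rotation": [0,0,0]},{"claw": 1,"linear": [0.15,-0.5,0],"rotation": [0,0,0]}]'

```text
time: 8.47
position: [0.5869, -0.0144, 0.2278]
tool_rot: [-0.246, 1.548, 0.257]
ft_force: [0.1, 2.8, 2.4]
grip_width: 0.005
```

```bash
python3 -c "
from h import *
st()"
```

```text
t 8.47 local [0.0527 0.0819 0.2278] rot left (fraction) [ 0.003  0.006 -0.004] f [0.1 2.8 2.4] g 0.0 q [ 0.56  0.24 -0.67  1.59  0.14  1.35  0.19]
```

Request:
play_rows --targets '[{"claw": 1,"linear": [0.1,-0.4,0],"rotation": [0,0,0]},{"claw": 1,"linear": [0.15,-0.4,0],"rotation": [0,0,0]},{"claw": 1,"linear": [0.2,-0.5,0],"rotation": [0,0.005,0]},{"claw": 1,"linear": [0.25,-0.5,0],"rotation": [0,0,0]},{"claw": 1,"linear": [0.3,-0.5,0],"rotation": [0,0,0]},{"claw": 1,"linear": [0.35,-0.5,0],"rotation": [0,0,0]}]'

```text
time: 8.97
position: [0.6108, -0.0886, 0.1888]
tool_rot: [-0.247, 1.558, 0.256]
ft_force: [-0.9, 3.2, -0.3]
grip_width: 0.002
```

```bash
python3 -c "
from h import *
st()"
```

```text
t 8.97 local [0.0524 0.0039 0.1888] rot left (fraction) [ 0.003 -0.001 -0.004] f [-0.9  3.2 -0.3] g 0.0 q [ 0.61  0.33 -0.62  1.56  0.19  1.31  0.28]
```

Request:
play_rows --targets '[{"claw": 1,"linear": [0.4,-0.45,0],"rotation": [0,0,0]},{"claw": 1,"linear": [0.4,-0.35,0],"rotation": [0,0,0]},{"claw": 1,"linear": [0.4,-0.3,0],"rotation": [0,0,0]},{"claw": 1,"linear": [0.4,-0.25,0],"rotation": [0,0,0]},{"claw": 1,"linear": [0.35,-0.2,0],"rotation": [0,0,0]}]'

```text
time: 9.38
position: [0.6228, -0.1331, 0.1316]
tool_rot: [-0.245, 1.563, 0.253]
ft_force: [0.7, 1.0, 1.0]
grip_width: 0.008
```

```bash
python3 -c "
from h import *
st()"
```

```text
t 9.38 local [ 0.05   -0.0421  0.1316] rot left (fraction) [ 0.001 -0.003 -0.004] f [0.7 1.  1. ] g 0.01 q [ 0.63  0.42 -0.59  1.57  0.24  1.23  0.32]
```

Request:
play_rows --targets '[{"claw": 1,"linear": [0.3,-0.08,0],"rotation": [0,0,0]},{"claw": 1,"linear": [0.25,-0.05,0],"rotation": [0,0,0]},{"claw": 1,"linear": [0.25,0,0],"rotation": [0,0,0]},{"claw": 1,"linear": [0.25,0,0],"rotation": [0,0,0]}]'

```text
time: 9.72
position: [0.6242, -0.1396, 0.1018]
tool_rot: [-0.246, 1.562, 0.249]
ft_force: [-0.3, -1.2, 2.1]
grip_width: 0.003
```

```bash
python3 -c "
from h import *
st()"
```

```text
t 9.72 local [ 0.0493 -0.0487  0.1018] rot left (fraction) [-0.001 -0.003 -0.002] f [-0.3 -1.2  2.1] g 0.0 q [ 0.63  0.45 -0.58  1.6   0.26  1.18  0.31]
```

Request:
play_rows --targets '[{"claw": 1,"linear": [0.2,0,0],"rotation": [0,0,0]},{"claw": 1,"linear": [0.15,0,0],"rotation": [0,0,0]},{"claw": 1,"linear": [0.12,0,0],"rotation": [0,0,0]},{"claw": 1,"linear": [0.1,0,0],"rotation": [0,0,0]}]'

```text
time: 10.05
position: [0.6243, -0.14, 0.0974]
tool_rot: [-0.251, 1.563, 0.245]
ft_force: [-3.8, -0.2, 8.4]
grip_width: 0.007
```

```bash
python3 -c "
from h import *
st()"
```

```text
t 10.05 local [ 0.0493 -0.0491  0.0974] rot left (fraction) [-0.    -0.004  0.002] f [-3.8 -0.2  8.4] g 0.01 q [ 0.62  0.45 -0.57  1.6   0.27  1.17  0.31]
```

Request:
play_rows --targets '[{"claw": 1,"linear": [0.15,0,0],"rotation": [0,0,0]},{"claw": 1,"linear": [0.15,0,0],"rotation": [0,0,0]},{"claw": 1,"linear": [0.15,0,0],"rotation": [0,0,0]}]'

```text
time: 10.3
position: [0.6243, -0.1399, 0.0972]
tool_rot: [-0.257, 1.563, 0.24]
ft_force: [-8.1, -0.2, 18.6]
grip_width: 0.005
```

Request:
play_rows --targets '[{"claw": 1,"linear": [-0.4,0,0],"rotation": [0,0,0]},{"claw": 1,"linear": [-1,0,0],"rotation": [0,0,0]},{"claw": 1,"linear": [-1,0,0],"rotation": [0,0,0]},{"claw": 1,"linear": [-1,0,0],"rotation": [0,0,0]},{"claw": 1,"linear": [-1,0,0],"rotation": [0,0,0]},{"claw": 1,"linear": [-1,0,0],"rotation": [0,0,0]},{"claw": 1,"linear": [-1,0,0],"rotation": [0,0,0]},{"claw": 1,"linear": [-1,0,0],"rotation": [0,0,0]},{"claw": 1,"linear": [-1,0,0],"rotation": [0,0,0]},{"claw": 1,"linear": [0,0,0],"rotation": [0,0,0]}]'

```text
time: 11.13
position: [0.6227, -0.1329, 0.3178]
tool_rot: [-0.263, 1.565, 0.245]
ft_force: [1.1, 0.2, 1.0]
grip_width: 0.006
```

Request:
play_rows --targets '[{"claw": 1,"linear": [0,-1,0],"rotation": [0,0,0]},{"claw": 1,"linear": [0,-1,0],"rotation": [0,0,0]},{"claw": 1,"linear": [0,-1,0],"rotation": [0,0,0]},{"claw": 1,"linear": [0,-1,0],"rotation": [0,0,0]},{"claw": 1,"linear": [0,-1,0],"rotation": [0,0,0]},{"claw": 1,"linear": [0,-1,0],"rotation": [0,0,0]},{"claw": 1,"linear": [0,-1,0],"rotation": [0,0,0]},{"claw": 1,"linear": [0,-1,0],"rotation": [0,0,0]},{"claw": 1,"linear": [0,0,0],"rotation": [0,0,0]},{"claw": 1,"linear": [0,0,0],"rotation": [0,0,0]}]'

```text
time: 11.97
position: [0.6911, -0.3228, 0.3184]
tool_rot: [-0.273, 1.563, 0.254]
ft_force: [0.3, 0.6, -0.9]
grip_width: 0.006
```

```bash
python3 -c "
from h import *
st()
b=snap('top','t3')[90:250,190:410];a=snap('scene','s3')[90:250,140:340]
cv2.imwrite('pics/m3.png',np.hstack([cv2.resize(b,(400,291)),cv2.resize(a,(400,291))]))"
```

```text
t 11.97 local [ 0.0559 -0.2436  0.3184] rot left (fraction) [ 0.012 -0.007  0.007] f [ 0.3  0.6 -0.9] g 0.01 q [ 0.66  0.61 -0.52  0.9   0.31  1.69  0.59]
```

View pics/m3.png

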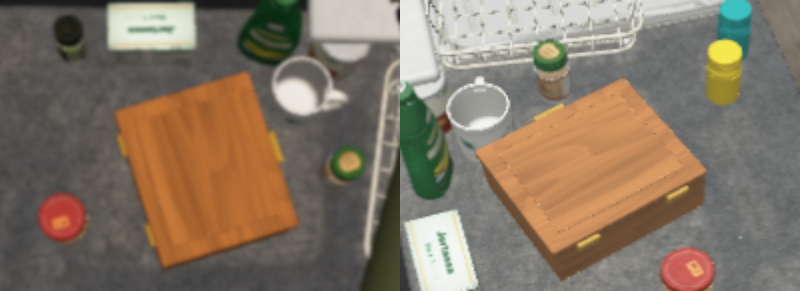

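The cover lies flat on the rim at crop (207,170) in the top view and (590,165) in the scene view. The mug and both jars stand at the same pixels as before, and the arm is clear. Before handing in, I'll check shifts by number.

Run:
```python
from h import *
for n,pre,boxes in(('scene',('s0','s3'),{'mug':(160,132,198,180),'green':(204,108,226,140),'red':(268,225,302,266),'boxlowcorner':(205,220,235,248)}),('top',('t0','t3'),{'mug':(336,118,384,160),'green':(368,166,394,194),'red_edge':(208,192,226,226)})):
    A,B=[cv2.imread(f'pics/{p}.png',0).astype(np.float32) for p in pre]
    for k,(x,y,X,Y) in boxes.items():
        r=cv2.matchTemplate(B[y-8:Y+8,x-8:X+8],A[y:Y,x:X],cv2.TM_CCOEFF_NORMED);_,v,_,l=cv2.minMaxLoc(r);print(n,k,'shift px',l[0]-8,l[1]-8,round(v,3))
close_job()
```

```text
scene mug shift px 0 0 0.456
scene green shift px 0 0 0.935
scene red shift px 0 0 1.0
scene boxlowcorner shift px 0 0 0.759
top mug shift px 0 0 0.999
top green shift px 0 0 0.999
top red_edge shift px 0 0 0.998
the job is handed in; nothing more can be done
```

The tea box is shut and I handed the job in after about 12 s of the 53 s allowed; no verdict is reported back.

**Moves:** With closed fingertips I swept the flap down flat from behind. I then went over the cover, pushed it from its outer face, and pressed it shut slowly.

**Flap:** The fingertips ended at z 0.076 m, the flat height. The highest force reading was about 54 N, as the flap seated on its ledges.

**Cover:** The fingertips ended at z 0.097 m, the shut height, with about 20 N of force. The last picture shows the cover flat on the rim and the arm clear of everything.

**Box, mug and jars:** Comparing first and last pictures, the mug and both jars showed 0 px shift with strong matches in at least one view. Two matches were weak, though both also gave 0 px:
- **Mug in the scene view:** 0.46, because the upright flap hid part of it in the first picture; the top view matched at 0.999.
- **Box corner:** 0.76, because the cover edge changed in that patch.

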